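# Load the spice carousel, turn the jar to the front and hold it there

### The job

Pick up the loose red-capped spice jar and set it upright in the empty pocket of the carousel, where that pocket now stands. Then turn the carousel until this jar stands at the red tab on the foot, and finish while still keeping hold of the carousel's central handle so that the turntable stays still. Do not drop the jar, and leave the other things on the counter where they are.

Things in the scene. Friction and masses are not known exactly. Their poses are not given: they have to be found in the camera images.
- red_jar: Amber spice jar, a plain upright cylinder 42 mm in diameter and 95 mm tall, with a paper label round it and a bright red cap (the top 22 mm); 0.1 to 0.2 kg. It stands loose on the counter. Origin: centre of its underside, z up along the jar.
- pocket (a point): Centre of the floor of the carousel's one empty pocket: a steel cup with inside diameter 54 mm, outside diameter 62 mm, whose rim stands 20 mm above its floor. It lies 95 mm from the turning axis and 30 mm above the counter, and moves round as the carousel turns.
- front (a point): The point where the pocket's floor centre lies when it stands exactly at the front: 95 mm from the turning axis towards the red tab, 30 mm above the counter. Fixed to the foot. The red tab is a flat bar 30 mm wide, 10 mm thick, that sticks out from under the tray from 130 to 175 mm from the axis.
- foot: The carousel's fixed wooden foot, 236 mm in diameter, bolted to the counter. Origin: on the turning axis at counter height, z up; the red tab points along its -x axis. Above it turns the wooden tray, 260 mm in diameter, its top at 26 mm. Its five other pockets, 60 degrees apart, hold like jars fixed to it (grey, yellow, green caps, tops at 125 mm).
- handle: Wooden grip on top of the carousel's central column, a level bar 50 mm long (its x), 14 mm thick (its y), 34 mm tall (its z, up), on the turning axis, made in one with the tray: gripping and turning it turns the carousel. Origin: the bar's centre, 167 mm above the counter. The empty pocket lies in its -x direction. Below it is a 20 mm round steel column.
- carousel (a joint): Turn of the carousel about its vertical axis, in rad, counterclockwise positive as seen from above; 0 (or any whole turn) when the empty pocket stands at the red tab. It turns without stops, both ways; friction of about 0.12 N m holds it where it is left.
- white_jar: Amber spice jar, a plain upright cylinder 42 mm in diameter and 95 mm tall, with a paper label round it and a white cap; a bystander. Origin: centre of its underside.
- blue_jar: Amber spice jar, a plain upright cylinder 42 mm in diameter and 95 mm tall, with a paper label round it and a blue cap; a bystander. Origin: centre of its underside.
- mug: Blue mug, 80 mm in diameter, 95 mm tall, a bystander. Origin: centre of its underside; handle to its +y.
- oil_bottle: Green glass oil bottle with a cork, 64 mm in diameter, 220 mm tall, a bystander. Origin: centre of its underside.
- pepper_mill: Dark wooden pepper mill, 54 mm in diameter, 150 mm tall, a bystander. Origin: centre of its underside.
- spoon: Wooden spoon lying on the counter, a bystander. Origin: under its middle; handle to its -x.

How it is judged:
By the outcome, as a careful person would: the job done as asked, in the order asked, and still so for the second after the job is handed in, while the arm keeps its last pose, push and grip.
It also fails if it takes over 69 s, if anything falls off the work surface, if the arm or the gripper's body presses on something with over 40 N, if the wrist force passes 120 N, or if a joint passes its speed limit or range.

### The arm

A 7-joint arm with a two-finger parallel gripper is mounted at the origin on the work surface. World frame = base frame: x ahead of the robot, y to its left, z up, the work surface at z = 0. Lengths are in m, angles in rad, forces in N, time in s.
With the tool pointing down it reaches from about 0.425 to 0.925 m from the base axis. Payload 6.8 kg.
Tool frame: the origin (TCP) lies where the fingers leave the gripper's body, on its centre line; the fingertips stand 73 mm ahead of it and the grasp point (between the pads) lies 54 mm ahead of it; z points along the fingers, y is the line along which they close (so a half turn about z gives the same grasp; the last joint's range is limited). The gripper opens to 85 mm and grips with 20 to 120 N. Pads are 22 mm wide; open, the fingers measure 114 mm over their backs; the gripper's body (76 mm by 85 mm) begins 54 mm behind the grasp point. The pads swing forward as they close: fully open they stand 13 mm farther back than shut.
Start: joints at [-1.242, 0.477, 0.022, 1.555, -0.011, 1.109, -0.083], TCP at [0.286, 0.612, 0.304] pointing down, gripper open.
Joint ranges: [-2.96, 2.96], [-0.34, 2.1], [-1.41, 1.46], [0.24, 2.44], [-1.37, 4.51], [0.17, 1.92], [-2.96, 2.96]. Speed limits (rad/s): [2.39, 2.39, 3.14, 3.14, 3.14, 3.14, 3.14].

### API

Orientations are given as a rotation vector (axis times angle).
In Python, from bench import r, viewer gives the robot as it stands (r), with the cameras (viewer).
- The arm moves only by the tool drive_effector, called after "Request:" as name([rows], argument=value, ...), one row to a line, values as JSON. Schema: {"type":"object","properties":{"motion":{"type":"array","items":{"type":"array","items":{"type":"number"},"minItems":6,"maxItems":6},"minItems":1,"maxItems":5},"jaw":{"type":"number"},"grip_n":{"type":"number"},"only":{"type":"string"},"quiet":{"type":"boolean"},"lines":{"type":"string"}},"required":["motion"],"additionalProperties":false}. motion is a list of rows, 1 to 5 of them, each of 6 numbers: dx, dy, dz in shares of 0.8 m (1.0 is 0.8 m), then a rotation vector rx, ry, rz in normalised numbers (1 is 120 degrees); each row is the pose to reach, as a shift and turn from the pose commanded when the call began, along the tool's axes at that moment; what a row does not reach only later rows make up. A row lasts 1/10 s, in which the tool goes at most 0.05 m and 0.15 rad, less where a joint would pass 70% of its speed; a pose out of reach is approached as far as the arm can. jaw is the finger opening in m, set as the call begins (left out keeps the last). The fingers move at their own pace and stop on an object; grip_n is the grip in N (left out, the last holds). Time passes only in rows, so rows that do not move let the fingers close. The tool returns the time, the measured TCP pose, the force, the opening and the grip force at its end. only (a regular expression) keeps the lines of the reply that match it, lines (a string "A,B") keeps lines A to B, and quiet returns only ok. No shift or turn number may pass 1 either way. Input that does not fit is refused with a message, and nothing moves.
- r.get_obs(): the state, without advancing time (a new reading comes with each control period).
- viewer.grab_frame(name): name is "side" or "top"; returns (picture, depth): 384x512x3 uint8, blue, green, red; 384x512 float32, m along the optical axis (not along the pixel's ray), 0 where there is no reading.
- viewer.camera_info(name): a dict with "camera_matrix" (3x3 intrinsics, pixels), "R" (3x3) and "t" (3): a world point X has camera coordinates R X + t. Camera axes: x right, y down, z forward; pixel columns grow to the right and rows downward; lengths in m; the calibration is good to about 2 mm. A picture is of the moment at which its call begins. camera_info takes no time and is no camera call.
- r.hand_in(): hands the job in; it is judged then, once.
The state is a dict: "clock": time; "joints": joint angles; "qvel": joint speeds; "tau": joint torques, N m; "tcp_pos": TCP position; "orientation": TCP orientation; "contact_force": force on the tool from outside, world axes, zero at the start; "moment": the same for the moment, N m; "grip_width": finger opening in m; "gripper_force": force on a finger pad.
Only numpy, scipy, OpenCV 4.12 (cv2) and the standard library are available. Lean on these libraries where they do the work, as an engineer would, in place of code of your own. Each camera call takes 0.05 s, during which the arm holds its last target. There are 200 camera calls.

## Working session

There is one attempt and no reset: what is moved stays moved. The work goes in short steps, Python scripts to look and compute and a tool call to move; the robot and the scene stay as the last step left them, time stands still between calls to the robot, and variables do not carry over. Pictures are saved under pics/ and viewed, at most 10 in all, crops included, and the job is handed in when it is done.

```bash
ls; mkdir -p pics
```

Run:
```python
from bench import r, viewer
import cv2,numpy as np
o=r.get_obs();print({k:np.round(v,3) for k,v in o.items()})
for n in("top","side"):
    p,d=viewer.grab_frame(n);cv2.imwrite(f"pics/{n}0.png",p);np.save(f"pics/{n}0.npy",d)
    c=viewer.camera_info(n);print(n,c)
```

```text
bench.py
pics
{'clock': np.float64(0.0), 'joints': array([-1.242,  0.478,  0.022,  1.556, -0.011,  1.109, -0.083]), 'qvel': array([ 0.001, -0.001,  0.   ,  0.001,  0.001, -0.001,  0.001]), 'tau': array([ 0.0000e+00, -5.9647e+01,  1.6080e+00, -2.8120e+01,  1.3000e-02,
        1.0000e-02,  0.0000e+00]), 'tcp_pos': array([0.285, 0.611, 0.303]), 'orientation': array([-6.810e-01, -3.067e+00,  3.000e-03]), 'contact_force': array([ 0.363,  0.125, -0.16 ]), 'moment': array([-0.002,  0.002,  0.056]), 'gripper_force': np.float64(0.0), 'grip_width': np.float64(0.085)}
top {'camera_matrix': array([[480.56229322,   0.        , 259.26734097],
       [  0.        , 480.56229322, 188.38811558],
       [  0.        ,   0.        ,   1.        ]]), 'R': array([[ 0.02910329, -0.99945246, -0.01574114],
       [-0.98352017, -0.02582101, -0.17894509],
       [ 0.17844066,  0.02068962, -0.98373313]]), 't': array([0.03354164, 0.55868097, 1.29286724])}
side {'camera_matrix': array([[473.86779905,   0.        , 248.21844554],
       [  0.        , 473.86779905, 194.36863314],
       [  0.        ,   0.        ,   1.        ]]), 'R': array([[ 0.96587607, -0.2588922 ,  0.00763245],
       [-0.15206483, -0.59068627, -0.79244307],
       [ 0.20966571,  0.76424117, -0.60989813]]), 't': array([-0.53023759,  0.21363276,  1.28509645])}
```

View pics/top0.png

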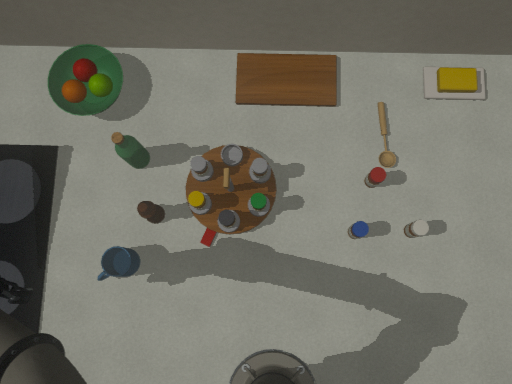

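View pics/side0.png

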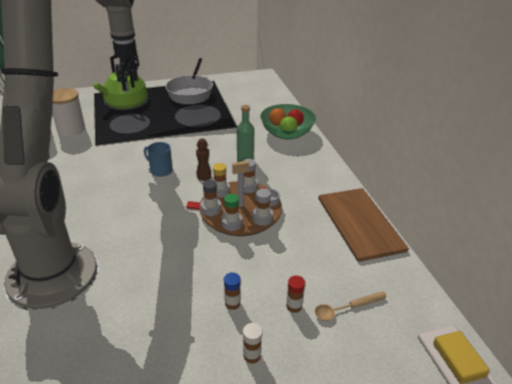

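The top view shows the red cap at (377,175), the carousel centred near (231,189), the empty cup at (232,155), the handle bar at (227,178) and the red tab at (209,238). The side view agrees: red jar at (296,293), empty cup at about (273,200).

Create h.py:
```python
import numpy as np,cv2
from bench import r, viewer
from scipy.optimize import least_squares
def cloud(n,p,d):
    c=viewer.camera_info(n);K=c["camera_matrix"];v,u=np.mgrid[:384,:512]
    P=np.stack([(u-K[0,2])/K[0,0]*d,(v-K[1,2])/K[1,1]*d,d],-1)
    return (P-c["t"])@c["R"]
def ray(n,u,v,z):
    c=viewer.camera_info(n);K=c["camera_matrix"];C=-c["R"].T@c["t"]
    w=c["R"].T@np.array([(u-K[0,2])/K[0,0],(v-K[1,2])/K[1,1],1]);return (C+w*(z-C[2])/w[2])[:2]
def circ(P,rad=None):
    f=lambda x:np.hypot(*(P-x[:2]).T)-(rad or x[2])
    return least_squares(f,[*P.mean(0),.03],loss='soft_l1',f_scale=.002).x
```

Run:
```python
from h import *
for n in("top","side"):
    p=cv2.imread(f"pics/{n}0.png");d=np.load(f"pics/{n}0.npy");W=cloud(n,p,d);ok=d>0
    hsv=cv2.cvtColor(p,cv2.COLOR_BGR2HSV);H,S,V=cv2.split(hsv)
    red=((H<6)|(H>174))&(S>170)&(V>70)
    N,l,st,ce=cv2.connectedComponentsWithStats(red.astype(np.uint8))
    for i in range(1,N):
        if st[i,4]>25:
            Q=W[(l==i)&ok];print(n,"red",ce[i].round(1),st[i,4],np.median(Q,0).round(3),Q.min(0).round(3),Q.max(0).round(3))
            if n=="top":
                zt=np.percentile(Q[:,2],90);T=Q[Q[:,2]>.088];print("  topmean",T.mean(0).round(4) if len(T) else 0)
    near=ok&(np.hypot(W[...,0]-.56,W[...,1]-.08)<.2)
    hm=near&(W[...,2]>.15)&(W[...,2]<.2)&(np.hypot(W[...,0]-.56,W[...,1]-.08)<.08)
    Q=W[hm];T=Q[Q[:,2]>.178];print(n,"handle",len(Q),len(T),T.mean(0).round(4) if len(T) else Q.mean(0))
    if len(T)>5:
        (c,s,a)=cv2.minAreaRect((T[:,:2]*1000).astype(np.float32));print(c,s,a)
        u,s,vt=np.linalg.svd(T[:,:2]-T[:,:2].mean(0),full_matrices=False);print("dir",vt[0],np.degrees(np.arctan2(vt[0][1],vt[0][0])))
    # jar tops (fixed): z~.125
    jm=(near&(W[...,2]>.119)&(W[...,2]<.132)).astype(np.uint8)
    N,l,st,ce=cv2.connectedComponentsWithStats(jm)
    for i in range(1,N):
        if st[i,4]>25:Q=W[l==i];print(n,"jar",ce[i].round(1),st[i,4],Q.mean(0).round(4))
    tm=near&(W[...,2]>.02)&(W[...,2]<.032);print(n,'tray',circ_ if False else W[tm][:,:2].min(0),W[tm][:,:2].max(0))
```

```text
top red [82.6 69. ] 341 [0.885 0.565 0.086] [0.861 0.538 0.061] [0.92  0.599 0.098]
  topmean [0.892  0.5674 0.0916]
top red [378.1 173.8] 83 [ 0.599 -0.272  0.096] [ 0.578 -0.288  0.091] [ 0.614 -0.253  0.102]
  topmean [ 0.5977 -0.272   0.0966]
top red [207.9 236.6] 145 [0.421 0.191 0.012] [0.399 0.172 0.006] [0.446 0.211 0.02 ]
  topmean 0
top handle 134 108 [0.5595 0.1311 0.1849]
(559.4567260742188, 131.24378967285156) (13.515600204467773, 48.375221252441406) 88.40120697021484
dir [-0.99961657  0.02768956] 178.4133021048079
top jar [197.9 163.4] 195 [0.6071 0.2129 0.1263]
top jar [259.5 165.3] 190 [0.6063 0.0487 0.1262]
top jar [196.  198.4] 204 [0.5127 0.2131 0.1265]
top jar [258.2 200.4] 201 [0.5118 0.0493 0.126 ]
top jar [226.3 217.4] 204 [0.4647 0.1312 0.126 ]
top tray [0.41448446 0.00171655] [0.6895392  0.25991647]
side red [296.6 115.3] 106 [0.892 0.548 0.079] [0.865 0.527 0.053] [0.916 0.58  0.094]
side red [192.9 204.9] 57 [0.417 0.187 0.009] [0.4   0.171 0.003] [0.434 0.206 0.014]
side red [295.8 284.7] 216 [ 0.591 -0.282  0.093] [ 0.575 -0.296  0.072] [ 0.611 -0.258  0.098]
side handle 194 58 [0.5584 0.1279 0.1818]
(559.408447265625, 127.52272033691406) (49.3356819152832, 18.742650985717773) 8.270758628845215
dir [-0.99974806 -0.02244573] -178.7138463302538
side jar [250.6 161.9] 52 [0.6126 0.212  0.1238]
side jar [219.4 166.7] 91 [0.5115 0.2103 0.1234]
side jar [209.6 184.2] 105 [0.4636 0.1278 0.1235]
side jar [263.3 193.4] 114 [0.6053 0.0451 0.1236]
side jar [231.4 198.2] 115 [0.5105 0.0459 0.1236]
side tray [ 0.43020359 -0.00291678] [0.68663778 0.26239626]
```

Add to h.py:
```python
from scipy.spatial.transform import Rotation as R
def delta(x,y,z,yaw=None):
    """tool-axes shift to world TCP target, yaw = world angle of tool y axis, deg"""
    o=r.get_obs();T=R.from_rotvec(o["orientation"]);M=T.as_matrix()
    y0=np.degrees(np.arctan2(M[1,1],M[0,1]))
    d=T.inv().apply(np.array([x,y,z])-o["tcp_pos"])
    print("clock",round(float(o["clock"]),2),"tcp",o["tcp_pos"].round(4),"tilt z",M[:,2].round(4),"yaw_y",y0.round(2),"j7",o["joints"][6].round(3))
    print("shift",d.round(4),"dist",np.linalg.norm(d).round(3))
    if yaw is not None:
        c=np.radians(yaw);Y=np.array([np.cos(c),np.sin(c),0]);Z=np.array([0,0,-1.]);G=np.stack([np.cross(Y,Z),Y,Z],1)
        print("rotvec",(T.inv()*R.from_matrix(G)).as_rotvec().round(4))
```

Run:
```python
from h import *
for n in("top","side"):
    p=cv2.imread(f"pics/{n}0.png");d=np.load(f"pics/{n}0.npy");W=cloud(n,p,d)
    for nm,(cx,cy),z in(("jar",(.597,-.275),.095),("white",(.48,-.35),.095)):
        m=(np.hypot(W[...,0]-cx,W[...,1]-cy)<.05)&(abs(W[...,2]-z)<.02)
        T=W[m];zt=np.percentile(T[:,2],90);T=T[abs(T[:,2]-zt)<.003];print(n,nm,zt,len(T),cv2.minEnclosingCircle((T[:,:2]*1000).astype(np.float32)),T.mean(0))
    H,S,V=cv2.split(cv2.cvtColor(p,cv2.COLOR_BGR2HSV));red=((H<8)|(H>172))&(S>130)&(V>60)
    m=red&(np.hypot(W[...,0]-.42,W[...,1]-.19)<.05);v,u=np.nonzero(m)
    Q=np.array([ray(n,a,b,.011) for a,b in zip(u,v)]);print(n,"tab",len(Q),Q.mean(0),cv2.minAreaRect((Q*1000).astype(np.float32)))
delta(.596,-.274,.30,180)
delta(.596,-.274,.30,0)
```

```text
top jar 0.0988520855613229 107 ((596.2404174804688, -271.71685791015625), 21.075538635253906) [ 0.59546461 -0.27013504  0.09778502]
top white 0.09931093519339483 75 ((456.40447998046875, -380.77215576171875), 20.556716918945312) [ 0.45781984 -0.37701659  0.09826594]
top tab 157 [0.42179919 0.19132847] ((422.16986083984375, 191.87124633789062), (28.183467864990234, 43.96823501586914), 65.80226135253906)
side jar 0.09570700105393097 160 ((595.034423828125, -273.8840637207031), 21.738264083862305) [ 0.59502156 -0.27388243  0.09454143]
side white 0.09641321583282439 131 ((455.54266357421875, -382.6555480957031), 20.586658477783203) [ 0.45819578 -0.3797845   0.09505222]
side tab 76 [0.41699438 0.18264321] ((416.6197509765625, 182.6136016845703), (30.36444664001465, 38.79942321777344), 75.53084564208984)
clock 0.1 tcp [0.2854 0.6112 0.3031] tilt z [-6.0e-04 -1.5e-03 -1.0e+00] yaw_y 64.97 j7 -0.083
shift [-0.656  -0.6707  0.0042] dist 0.938
rotvec [-1.1000e-03 -1.5000e-03 -2.0076e+00]
clock 0.1 tcp [0.2854 0.6112 0.3031] tilt z [-6.0e-04 -1.5e-03 -1.0e+00] yaw_y 64.97 j7 -0.083
shift [-0.656  -0.6707  0.0042] dist 0.938
rotvec [-1.400e-03  1.000e-03  1.134e+00]
```

Careful with the scale: shifts go in shares of 0.8 m and turns go in shares of 120 degrees. That gives: -0.17 m / 0.8 = -0.2125, -0.05 m / 0.8 = -0.0625.

Request:
drive_effector([
  [-0.0375, -0.0375, -0.0375, 0, 0, 0],
  [-0.0813, -0.0813, -0.0625, 0, 0, 0],
  [-0.125, -0.125, -0.0625, 0, 0, 0],
  [-0.1688, -0.1688, -0.0625, 0, 0, 0],
  [-0.2125, -0.2125, -0.0625, 0, 0, 0],
])

```text
clock: 0.6
tcp_pos: [0.3668, 0.3868, 0.3538]
orientation: [0.681, 3.067, -0.0]
contact_force: [0.8, 0.1, -0.1]
grip_width: 0.0852
gripper_force: 0.0
```

Request:
drive_effector([
  [-0.0438, -0.0438, 0, 0, 0, 0],
  [-0.0875, -0.0875, 0, 0, 0, 0],
  [-0.1313, -0.1313, 0, 0, 0, 0],
  [-0.175, -0.175, 0, 0, 0, 0],
  [-0.2188, -0.2188, 0, 0, 0, 0],
])

```text
clock: 1.1
tcp_pos: [0.4511, 0.1542, 0.3538]
orientation: [-0.68, -3.067, -0.0]
contact_force: [1.1, 0.0, -0.3]
grip_width: 0.0851
gripper_force: 0.0
```

Request:
drive_effector([
  [-0.0438, -0.0438, 0, 0, 0, 0],
  [-0.0875, -0.0875, 0, 0, 0, 0],
  [-0.1313, -0.1313, 0, 0, 0, 0],
  [-0.175, -0.1813, 0, 0, 0, 0],
  [-0.2125, -0.225, 0, 0, 0, 0],
])

```text
clock: 1.6
tcp_pos: [0.529, -0.0807, 0.3538]
orientation: [-0.68, -3.067, -0.0]
contact_force: [0.4, -0.1, 0.0]
grip_width: 0.0857
gripper_force: 0.0
```

```bash
python3 -c "
from h import *
delta(.5957,-.2728,.26,0)"
```

```text
clock 1.6 tcp [ 0.529  -0.0807  0.3538] tilt z [-0.e+00  1.e-04 -1.e+00] yaw_y 64.99 j7 1.279
shift [-0.1417 -0.1459  0.0938] dist 0.224
rotvec [ 0.0000e+00 -1.0000e-04  1.1343e+00]
```

In the tool's units: -0.1459 m / 0.8 = -0.1824, 0.08 m / 0.8 = 0.1, 0.75 rad / 2.0944 = 0.3581.

Request:
drive_effector([
  [-0.0375, -0.0375, 0.025, 0, 0, 0.0716],
  [-0.075, -0.075, 0.05, 0, 0, 0.1432],
  [-0.1125, -0.1125, 0.075, 0, 0, 0.2149],
  [-0.15, -0.15, 0.1, 0, 0, 0.2865],
  [-0.1771, -0.1824, 0.1173, 0, 0, 0.3581],
])

```text
clock: 2.1
tcp_pos: [0.5956, -0.2728, 0.2581]
orientation: [-1.765, -2.598, 0.002]
contact_force: [0.7, 0.9, -0.3]
grip_width: 0.0854
gripper_force: 0.0
```

Request:
drive_effector([
  [0, 0, 0, 0, 0, 0.0621],
  [0, 0, 0, 0, 0, 0.1241],
  [0, 0, 0, 0, 0, 0.1835],
  [0, 0, 0, 0, 0, 0.1835],
])

```text
clock: 2.5
tcp_pos: [0.5955, -0.2706, 0.2593]
orientation: [-2.222, -2.219, 0.002]
contact_force: [-0.5, 1.3, -0.3]
grip_width: 0.0857
gripper_force: 0.0
```

```bash
python3 -c "
from h import *
delta(.5957,-.2728,.119,0)
p,d=viewer.grab_frame('side');cv2.imwrite('pics/s1.png',cv2.resize(p[150:384,180:500],None,fx=2,fy=2))"
```

```text
clock 2.5 tcp [ 0.5955 -0.2706  0.2593] tilt z [-1.5e-03 -1.0e-04 -1.0e+00] yaw_y -0.07 j7 0.699
shift [-0.0022  0.0004  0.1403] dist 0.14
rotvec [-0.0015  0.0001 -0.0012]
```

View pics/s1.png

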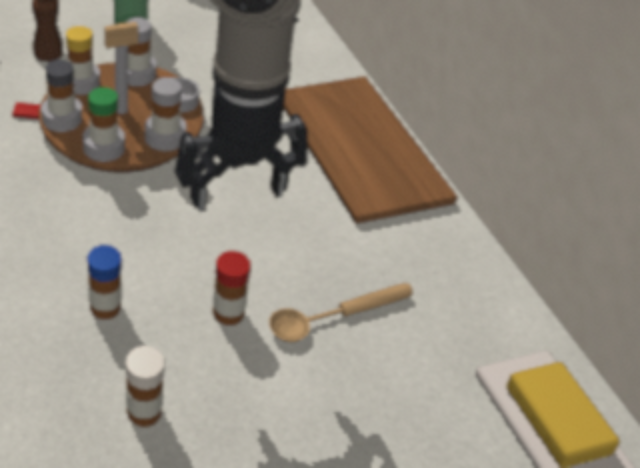

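The gripper is above the red jar (crop pixel (232,265)) with its fingers straddling it along x. The spoon is clear. Descending and gripping.

In the tool's units: 0.14 m / 0.8 = 0.175, 0.12 m / 0.8 = 0.15.

Request:
drive_effector([
  [0, 0, 0.0375, 0, 0, 0],
  [0, 0, 0.075, 0, 0, 0],
  [0, 0, 0.1125, 0, 0, 0],
  [0, 0, 0.15, 0, 0, 0],
  [0, 0, 0.175, 0, 0, 0],
])

```text
clock: 3.05
tcp_pos: [0.5949, -0.27, 0.1179]
orientation: [-2.216, -2.224, 0.001]
contact_force: [0.2, 0.5, -0.6]
grip_width: 0.0855
gripper_force: 0.0
```

Request:
drive_effector([
  [0, 0, 0, 0, 0, 0],
  [0, 0, 0, 0, 0, 0],
])

```text
clock: 3.25
tcp_pos: [0.5957, -0.271, 0.1205]
orientation: [-2.22, -2.223, -0.0]
contact_force: [0.5, -1.0, 1.1]
grip_width: 0.0852
gripper_force: 0.0
```

```bash
python3 -c "
from h import *
delta(.5957,-.2728,.119,0)"
```

```text
clock 3.25 tcp [ 0.5957 -0.271   0.1205] tilt z [-0.  0. -1.] yaw_y 0.08 j7 0.795
shift [-0.0018  0.      0.0015] dist 0.002
rotvec [-0.     -0.      0.0013]
```

Request:
drive_effector([
  [0, 0, 0, 0, 0, 0],
  [0, 0, 0, 0, 0, 0],
  [0, 0, 0, 0, 0, 0],
  [0, 0, 0, 0, 0, 0],
  [0, 0, 0, 0, 0, 0],
], jaw=0.03, grip_n=35)

```text
clock: 3.75
tcp_pos: [0.5962, -0.2711, 0.1212]
orientation: [2.221, 2.22, 0.001]
contact_force: [-1.1, 0.2, 6.0]
grip_width: 0.0417
gripper_force: 34.7
```

Request:
drive_effector([
  [0, 0, 0, 0, 0, 0],
  [0, 0, 0, 0, 0, 0],
  [0, 0, 0, 0, 0, 0],
  [0, 0, 0, 0, 0, 0],
  [0, 0, 0, 0, 0, 0],
])

```text
clock: 4.25
tcp_pos: [0.5962, -0.2711, 0.1212]
orientation: [2.221, 2.22, 0.002]
contact_force: [-0.7, -0.1, 7.0]
grip_width: 0.0412
gripper_force: 34.7
```

In the tool's units: -0.17 m / 0.8 = -0.2125, -0.13 m / 0.8 = -0.1625.

Request:
drive_effector([
  [0, 0, -0.025, 0, 0, 0],
  [0, 0, -0.0625, 0, 0, 0],
  [0, 0, -0.1125, 0, 0, 0],
  [0, 0, -0.1625, 0, 0, 0],
  [0, 0, -0.2125, 0, 0, 0],
], grip_n=45)

```text
clock: 4.75
tcp_pos: [0.5951, -0.2706, 0.2913]
orientation: [-2.221, -2.22, 0.001]
contact_force: [0.8, -0.4, -1.7]
grip_width: 0.0413
gripper_force: 45.6
```

Request:
drive_effector([
  [0, 0, 0, 0, 0, 0],
])

```text
clock: 4.85
tcp_pos: [0.5973, -0.2727, 0.296]
orientation: [2.216, 2.215, 0.006]
contact_force: [-0.2, -0.4, -1.5]
grip_width: 0.0411
gripper_force: 45.8
```

```bash
python3 -c "
from h import *
delta(.6544,.130,.291,0)"
```

```text
clock 4.85 tcp [ 0.5973 -0.2727  0.296 ] tilt z [ 0.0088 -0.0033 -1.    ] yaw_y -0.04 j7 0.683
shift [0.4027 0.0568 0.0041] dist 0.407
rotvec [ 0.0088  0.0033 -0.0006]
```

In the tool's units: 0.2 m / 0.8 = 0.25, 0.155 m / 0.8 = 0.1938.

Request:
drive_effector([
  [0.0375, 0.005, 0, 0, 0, 0],
  [0.0875, 0.0125, 0, 0, 0, 0],
  [0.1375, 0.02, 0, 0, 0, 0],
  [0.1938, 0.0275, 0, 0, 0, 0],
  [0.25, 0.035, 0, 0, 0, 0],
])

```text
clock: 5.35
tcp_pos: [0.6231, -0.0691, 0.2891]
orientation: [-2.221, -2.22, 0.002]
contact_force: [0.7, 0.6, -1.5]
grip_width: 0.0408
gripper_force: 45.7
```

Request:
drive_effector([
  [0.0563, 0.0088, 0, 0, 0, 0],
  [0.1125, 0.0175, 0, 0, 0, 0],
  [0.1625, 0.025, 0, 0, 0, 0],
  [0.2125, 0.0313, 0, 0, 0, 0],
  [0.2438, 0.0363, 0, 0, 0, 0],
])

```text
clock: 5.85
tcp_pos: [0.652, 0.1287, 0.2885]
orientation: [-2.215, -2.224, 0.001]
contact_force: [-0.5, -0.2, -1.2]
grip_width: 0.0406
gripper_force: 45.7
```

Request:
drive_effector([
  [0, 0, 0, 0, 0, 0],
  [0, 0, 0, 0, 0, 0],
  [0, 0, 0, 0, 0, 0],
])

```text
clock: 6.15
tcp_pos: [0.6523, 0.1223, 0.2896]
orientation: [2.224, 2.219, -0.002]
contact_force: [0.1, -0.5, -0.9]
grip_width: 0.0406
gripper_force: 45.7
```

Run:
```python
from h import *
delta(.6544,.130,.291,0)
for n in("top","side"):
    p,d=viewer.grab_frame(n);cv2.imwrite(f"pics/{n}2.png",p);np.save(f"pics/{n}2.npy",d)
a=cv2.imread("pics/top2.png")[90:250,150:310];b=cv2.imread("pics/side2.png")[90:250,190:350]
cv2.imwrite("pics/c2.png",cv2.resize(np.hstack([a,b]),None,fx=2.5,fy=2.5))
```

```text
clock 6.15 tcp [0.6523 0.1223 0.2896] tilt z [-9.0e-04 -1.1e-03 -1.0e+00] yaw_y -0.14 j7 0.063
shift [ 0.0077  0.002  -0.0014] dist 0.008
rotvec [-0.0009  0.0011 -0.0024]
```

View pics/c2.png

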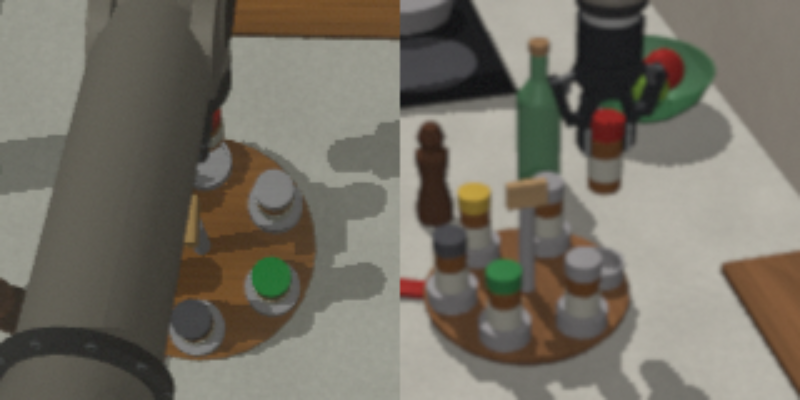

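Add to h.py:
```python
def capfit(f,cx,cy,rad=.04):
    """cylinder fit to red cap points in the side view"""
    p=cv2.imread(f"pics/{f}.png");d=np.load(f"pics/{f}.npy");W=cloud("side",p,d)
    H,S,V=cv2.split(cv2.cvtColor(p,cv2.COLOR_BGR2HSV));m=((H<8)|(H>172))&(S>130)&(V>60)&(d>0)&(np.hypot(W[...,0]-cx,W[...,1]-cy)<rad)
    Q=W[m];zt=np.percentile(Q[:,2],95);B=Q[Q[:,2]<zt-.005]
    c=circ(B[:,:2],.021);print(f,len(Q),"z",zt.round(4),"axis",c[:2].round(4));
    v,u=np.nonzero(m);print("  px",u.mean().round(1),v.mean().round(1),"width",u.min(),u.max())
```

Run:
```python
from h import *
capfit("side0",.595,-.274); capfit("side2",.652,.122)
delta(.6544,.1315,.290,0)
p=cv2.imread("pics/side0.png");d=np.load("pics/side0.npy");W=cloud("side",p,d)
m=(np.hypot(W[...,0]-.6545,W[...,1]-.13)<.034)&(W[...,2]>.04)&(W[...,2]<.056)
Q=W[m];print("cup pts",len(Q),Q.min(0),Q.max(0),cv2.minEnclosingCircle((Q[:,:2]*1000).astype(np.float32)))
p=cv2.imread("pics/top0.png");d=np.load("pics/top0.npy");W=cloud("top",p,d)
m=(np.hypot(W[...,0]-.6545,W[...,1]-.13)<.045)&(W[...,2]>.044)&(W[...,2]<.056)
Q=W[m];print("cup pts",len(Q),Q.min(0),Q.max(0),cv2.minEnclosingCircle((Q[:,:2]*1000).astype(np.float32)))
```

```text
side0 239 z 0.0963 axis [ 0.5959 -0.2728]
  px 296.0 284.5 width 289 304
side2 164 z 0.2658 axis [0.6511 0.1199]
  px 272.8 140.0 width 266 287
clock 6.25 tcp [0.6526 0.1222 0.29  ] tilt z [-2.e-04 -5.e-04 -1.e+00] yaw_y -0.17 j7 0.062
shift [0.0093 0.0018 0.    ] dist 0.009
rotvec [-0.0002  0.0005 -0.003 ]
cup pts 60 [0.64486262 0.09687994 0.04008892] [0.68159647 0.15957612 0.05281522] ((655.6061401367188, 127.96389770507812), 31.678447723388672)
cup pts 102 [0.62417912 0.10049023 0.04433251] [0.68452788 0.1606061  0.05567492] ((654.6431884765625, 130.9954071044922), 31.354442596435547)
```

In the tool's units: 0.075 m / 0.8 = 0.0938, 0.03 m / 0.8 = 0.0375.

Request:
drive_effector([
  [0.0109, 0.0025, 0.0125, 0, 0, 0],
  [0.0109, 0.0025, 0.0375, 0, 0, 0],
  [0.0109, 0.0025, 0.0625, 0, 0, 0],
  [0.0109, 0.0025, 0.0813, 0, 0, 0],
  [0.0109, 0.0025, 0.0938, 0, 0, 0],
])

```text
clock: 6.75
tcp_pos: [0.6542, 0.1329, 0.2132]
orientation: [-2.221, -2.22, 0.002]
contact_force: [0.0, 0.2, -2.0]
grip_width: 0.0412
gripper_force: 45.7
```

Request:
drive_effector([
  [0, 0, 0, 0, 0, 0],
  [0, 0, 0, 0, 0, 0],
  [0, 0, 0, 0, 0, 0],
  [0, 0, 0, 0, 0, 0],
])

```text
clock: 7.15
tcp_pos: [0.6552, 0.1328, 0.216]
orientation: [2.221, 2.221, 0.002]
contact_force: [0.3, -0.0, -0.7]
grip_width: 0.0411
gripper_force: 45.7
```

Run:
```python
from h import *
delta(.6544,.1315,.152,0)
p,d=viewer.grab_frame("side");cv2.imwrite("pics/side3.png",p);np.save("pics/side3.npy",d)
capfit("side3",.654,.13,.035)
cv2.imwrite("pics/c3.png",cv2.resize(p[110:240,190:350],None,fx=4,fy=4))
```

```text
clock 7.15 tcp [0.6552 0.1328 0.216 ] tilt z [ 1.5e-03  5.0e-04 -1.0e+00] yaw_y -0.02 j7 0.095
shift [-0.0013 -0.0009  0.064 ] dist 0.064
rotvec [ 0.0015 -0.0005 -0.0004]
side3 145 z 0.1909 axis [0.6533 0.1311]
  px 271.4 159.8 width 265 278
```

View pics/c3.png

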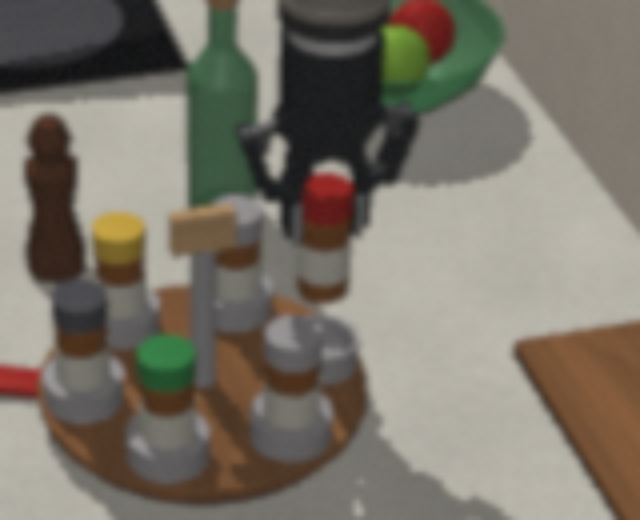

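The jar hangs upright over the cup (cup at crop (335,350), jar bottom at (322,290)). Lowering it with a 2 mm correction.

In the tool's units: 0.055 m / 0.8 = 0.0688, -0.002 m / 0.8 = -0.0025.

Request:
drive_effector([
  [-0.0025, 0, 0.0188, 0, 0, 0],
  [-0.0025, 0, 0.0375, 0, 0, 0],
  [-0.0025, 0, 0.0525, 0, 0, 0],
  [-0.0025, 0, 0.0625, 0, 0, 0],
  [-0.0025, 0, 0.0688, 0, 0, 0],
])

```text
clock: 7.7
tcp_pos: [0.6542, 0.1307, 0.1585]
orientation: [-2.221, -2.22, 0.003]
contact_force: [0.2, 0.5, -1.2]
grip_width: 0.0411
gripper_force: 45.7
```

Request:
drive_effector([
  [0, 0, 0, 0, 0, 0],
  [0, 0, 0, 0, 0, 0],
  [0, 0, 0, 0, 0, 0],
  [0, 0, 0, 0, 0, 0],
])

```text
clock: 8.1
tcp_pos: [0.655, 0.1309, 0.1607]
orientation: [2.221, 2.221, 0.001]
contact_force: [-0.2, 0.1, -2.3]
grip_width: 0.0411
gripper_force: 45.7
```

Run:
```python
from h import *
delta(.6544,.1315,.152,0)
print(r.get_obs()["moment"])
p,d=viewer.grab_frame("side");cv2.imwrite("pics/side4.png",p);np.save("pics/side4.npy",d)
capfit("side4",.654,.13,.035)
```

```text
clock 8.1 tcp [0.655  0.1309 0.1607] tilt z [ 9.e-04  3.e-04 -1.e+00] yaw_y -0.02 j7 0.132
shift [ 0.0006 -0.0006  0.0087] dist 0.009
rotvec [ 0.0009 -0.0003 -0.0003]
[ 0.06214975 -0.01649696 -0.01992883]
side4 137 z 0.1371 axis [0.6532 0.129 ]
  px 270.9 175.4 width 265 277
```

In the cup with no lateral contact. Lowering to the floor.

In the tool's units: 0.008 m / 0.8 = 0.01, 0.006 m / 0.8 = 0.0075.

Request:
drive_effector([
  [0, 0, 0.0038, 0, 0, 0],
  [0, 0, 0.0075, 0, 0, 0],
  [0, 0, 0.01, 0, 0, 0],
  [0, 0, 0.01, 0, 0, 0],
  [0, 0, 0.01, 0, 0, 0],
])

```text
clock: 8.65
tcp_pos: [0.6547, 0.1308, 0.152]
orientation: [-2.222, -2.221, 0.0]
contact_force: [-0.1, -0.4, -0.8]
grip_width: 0.041
gripper_force: 45.7
```

Request:
drive_effector([
  [0, 0, 0.0013, 0, 0, 0],
  [0, 0, 0.0025, 0, 0, 0],
  [0, 0, 0.0025, 0, 0, 0],
  [0, 0, 0.0025, 0, 0, 0],
])

```text
clock: 9.05
tcp_pos: [0.655, 0.1307, 0.1512]
orientation: [-2.222, -2.221, -0.001]
contact_force: [-1.8, 0.7, 6.4]
grip_width: 0.0413
gripper_force: 46.2
```

Floor contact (6 N). Opening partway and retreating.

Request:
drive_effector([
  [0, 0, 0, 0, 0, 0],
  [0, 0, 0, 0, 0, 0],
  [0, 0, 0, 0, 0, 0],
  [0, 0, 0, 0, 0, 0],
  [0, 0, 0, 0, 0, 0],
], jaw=0.062)

```text
clock: 9.55
tcp_pos: [0.6549, 0.1308, 0.1501]
orientation: [2.222, 2.221, 0.0]
contact_force: [0.3, 0.0, -0.2]
grip_width: 0.0623
gripper_force: 0.0
```

Request:
drive_effector([
  [0, 0, -0.025, 0, 0, 0],
  [0, 0, -0.0625, 0, 0, 0],
  [0, 0, -0.1, 0, 0, 0],
  [0, 0, -0.15, 0, 0, 0],
  [0, 0, -0.1875, 0, 0, 0],
])

```text
clock: 10.05
tcp_pos: [0.6549, 0.1306, 0.3023]
orientation: [2.222, 2.22, 0.002]
contact_force: [0.5, -0.5, 0.2]
grip_width: 0.0619
gripper_force: 0.0
```

Request:
drive_effector([
  [0, 0, 0, 0, 0, 0],
  [0, 0, 0, 0, 0, 0],
  [0, 0, 0, 0, 0, 0],
])

```text
clock: 10.35
tcp_pos: [0.654, 0.131, 0.2987]
orientation: [-2.221, -2.22, 0.003]
contact_force: [-0.2, 0.1, -0.5]
grip_width: 0.0617
gripper_force: 0.0
```

Run:
```python
from h import *
delta(.5594,.1305,.301,-90)
p,d=viewer.grab_frame("side");cv2.imwrite("pics/side5.png",p);np.save("pics/side5.npy",d)
capfit("side5",.654,.13,.035)
cv2.imwrite("pics/c5.png",cv2.resize(p[110:240,190:350],None,fx=4,fy=4))
```

```text
clock 10.35 tcp [0.654  0.131  0.2987] tilt z [-2.3e-03 -3.0e-04 -1.0e+00] yaw_y -0.01 j7 0.049
shift [-0.0005 -0.0946 -0.0021] dist 0.095
rotvec [-1.5000e-03  2.0000e-03  1.5707e+00]
side5 134 z 0.126 axis [0.6552 0.1289]
  px 270.4 177.8 width 265 276
```

View pics/c5.png

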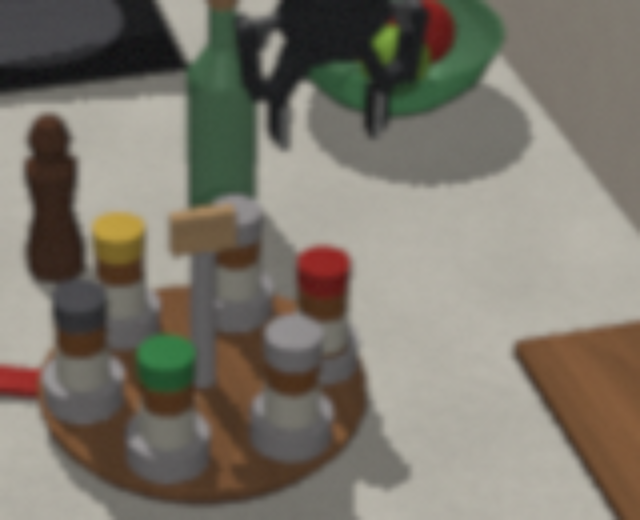

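The red jar stands upright in the cup (crop (325,310)), its top level with the neighbours. Next, the handle at crop (203,230).

In the tool's units: -0.0946 m / 0.8 = -0.1183, -0.08 m / 0.8 = -0.1, 0.75 rad / 2.0944 = 0.3581.

Request:
drive_effector([
  [0, -0.025, -0.0025, 0, 0, 0.0716],
  [0, -0.05, -0.0025, 0, 0, 0.1432],
  [0, -0.075, -0.0025, 0, 0, 0.2149],
  [0, -0.1, -0.0025, 0, 0, 0.2865],
  [0, -0.1183, -0.0025, 0, 0, 0.3581],
])

```text
clock: 10.9
tcp_pos: [0.5584, 0.1307, 0.3009]
orientation: [-2.884, -1.244, 0.004]
contact_force: [0.5, -0.5, 0.0]
grip_width: 0.062
gripper_force: 0.0
```

Request:
drive_effector([
  [0, 0, 0, 0, 0, 0.0716],
  [0, 0, 0, 0, 0, 0.1432],
  [0, 0, 0, 0, 0, 0.2149],
  [0, 0, 0, 0, 0, 0.2865],
  [0, 0, 0, 0, 0, 0.3581],
])

```text
clock: 11.4
tcp_pos: [0.5596, 0.1309, 0.3011]
orientation: [3.139, 0.101, -0.003]
contact_force: [0.6, -0.5, -0.6]
grip_width: 0.0619
gripper_force: 0.0
```

Request:
drive_effector([
  [0, 0, 0, 0, 0, 0.0334],
  [0, 0, 0, 0, 0, 0.0334],
  [0, 0, 0, 0, 0, 0.0334],
  [0, 0, 0, 0, 0, 0.0334],
])

```text
clock: 11.8
tcp_pos: [0.56, 0.1308, 0.3018]
orientation: [3.141, 0.003, -0.001]
contact_force: [-0.4, 0.6, 0.7]
grip_width: 0.0623
gripper_force: 0.0
```

Run:
```python
from h import *
delta(.5594,.1303,.222,-90)
```

```text
clock 11.8 tcp [0.56   0.1308 0.3018] tilt z [-6.e-04 -1.e-04 -1.e+00] yaw_y -89.89 j7 -1.322
shift [-0.0005  0.0005  0.0798] dist 0.08
rotvec [0.0001 0.0006 0.0019]
```

In the tool's units: 0.079 m / 0.8 = 0.0988, 0.072 m / 0.8 = 0.09.

Request:
drive_effector([
  [0, 0.0006, 0.025, 0, 0, 0],
  [0, 0.0006, 0.05, 0, 0, 0],
  [0, 0.0006, 0.075, 0, 0, 0],
  [0, 0.0006, 0.09, 0, 0, 0],
  [0, 0.0006, 0.0988, 0, 0, 0],
])

```text
clock: 12.3
tcp_pos: [0.5598, 0.1303, 0.2223]
orientation: [3.142, 0.001, -0.002]
contact_force: [0.0, -0.6, 0.2]
grip_width: 0.062
gripper_force: 0.0
```

Request:
drive_effector([
  [0, 0, 0, 0, 0, 0],
  [0, 0, 0, 0, 0, 0],
  [0, 0, 0, 0, 0, 0],
])

```text
clock: 12.6
tcp_pos: [0.5606, 0.1303, 0.2239]
orientation: [-3.141, -0.001, -0.002]
contact_force: [-0.9, 0.1, 0.3]
grip_width: 0.0621
gripper_force: 0.0
```

Request:
drive_effector([
  [0, 0, 0, 0, 0, 0],
  [0, 0, 0, 0, 0, 0],
  [0, 0, 0, 0, 0, 0],
  [0, 0, 0, 0, 0, 0],
  [0, 0, 0, 0, 0, 0],
], jaw=0.008, grip_n=30)

```text
clock: 13.1
tcp_pos: [0.5602, 0.132, 0.2244]
orientation: [-3.138, -0.004, 0.001]
contact_force: [-6.4, 6.2, 15.2]
grip_width: 0.0137
gripper_force: 46.9
```

Request:
drive_effector([
  [0, 0, 0, 0, 0, 0],
  [0, 0, 0, 0, 0, 0],
  [0, 0, 0, 0, 0, 0],
], grip_n=80)

```text
clock: 13.4
tcp_pos: [0.5602, 0.132, 0.2246]
orientation: [-3.138, -0.004, 0.001]
contact_force: [-6.8, 6.5, 15.9]
grip_width: 0.013
gripper_force: 94.5
```

```bash
python3 -c "
from h import *
delta(.5594,.1303,.222,-90);print(r.get_obs()['moment'])"
```

```text
clock 13.4 tcp [0.5602 0.132  0.2246] tilt z [-8.0e-04  3.3e-03 -1.0e+00] yaw_y -89.86 j7 -1.25
shift [-0.0008  0.0017  0.0025] dist 0.003
rotvec [-0.0033  0.0008  0.0024]
[ 0.63130399  1.62635691 -0.08493312]
```

In the tool's units: -0.002 m / 0.8 = -0.0025, -0.001 m / 0.8 = -0.0013, -0.45 rad / 2.0944 = -0.2149.

Request:
drive_effector([
  [0, -0.0013, -0.0025, 0, 0, -0.0239],
  [0, -0.0013, -0.0025, 0, 0, -0.0716],
  [0, -0.0013, -0.0025, 0, 0, -0.1194],
  [0, -0.0013, -0.0025, 0, 0, -0.1671],
  [0, -0.0013, -0.0025, 0, 0, -0.2149],
])

```text
clock: 13.9
tcp_pos: [0.5602, 0.1319, 0.2246]
orientation: [3.06, 0.709, 0.0]
contact_force: [2.7, 2.0, -4.6]
grip_width: 0.0126
gripper_force: 96.2
```

Request:
drive_effector([
  [0, 0, 0, 0, 0, -0.0477],
  [0, 0, 0, 0, 0, -0.0955],
  [0, 0, 0, 0, 0, -0.1432],
  [0, 0, 0, 0, 0, -0.191],
  [0, 0, 0, 0, 0, -0.2387],
])

```text
clock: 14.4
tcp_pos: [0.5603, 0.1318, 0.2247]
orientation: [2.789, 1.444, 0.001]
contact_force: [3.3, 1.7, -6.4]
grip_width: 0.0125
gripper_force: 96.0
```

```bash
python3 -c "
from h import *
delta(.5594,.1303,.222,66.2)
o=r.get_obs();print(o['moment'],o['joints'])"
```

```text
clock 14.4 tcp [0.5603 0.1318 0.2247] tilt z [ 9.e-04 -4.e-04 -1.e+00] yaw_y -35.28 j7 -0.487
shift [-0.0018  0.0001  0.0027] dist 0.003
rotvec [ 8.0000e-04  7.0000e-04 -1.7711e+00]
[-0.09464243 -0.64145572 -0.15335565] [-0.96453456  0.5333078   0.84787517  1.91385988 -0.49964597  0.91835511
 -0.48724899]
```

In the tool's units: -0.5 rad / 2.0944 = -0.2387.

Request:
drive_effector([
  [0, 0, 0, 0, 0, -0.0477],
  [0, 0, 0, 0, 0, -0.0955],
  [0, 0, 0, 0, 0, -0.1432],
  [0, 0, 0, 0, 0, -0.191],
  [0, 0, 0, 0, 0, -0.2387],
])

```text
clock: 14.9
tcp_pos: [0.5606, 0.1317, 0.2247]
orientation: [2.345, 2.088, 0.001]
contact_force: [3.6, 2.4, -7.6]
grip_width: 0.0124
gripper_force: 95.9
```

Request:
drive_effector([
  [0, 0, 0, 0, 0, -0.0477],
  [0, 0, 0, 0, 0, -0.0955],
  [0, 0, 0, 0, 0, -0.1432],
  [0, 0, 0, 0, 0, -0.191],
  [0, 0, 0, 0, 0, -0.2387],
])

```text
clock: 15.4
tcp_pos: [0.5608, 0.1317, 0.2247]
orientation: [1.756, 2.603, 0.002]
contact_force: [3.3, 2.0, -7.8]
grip_width: 0.0127
gripper_force: 95.8
```

Request:
drive_effector([
  [0, 0, 0, 0, 0, -0.0477],
  [0, 0, 0, 0, 0, -0.0955],
  [0, 0, 0, 0, 0, -0.1432],
  [0, 0, 0, 0, 0, -0.191],
  [0, 0, 0, 0, 0, -0.2387],
])

```text
clock: 15.9
tcp_pos: [0.561, 0.1319, 0.2247]
orientation: [1.057, 2.956, 0.002]
contact_force: [5.3, 2.3, -8.2]
grip_width: 0.0127
gripper_force: 95.8
```

```bash
python3 -c "
from h import *
delta(.5594,.1303,.222,66.2)
o=r.get_obs();print(o['moment'],o['joints'])"
```

```text
clock 15.9 tcp [0.561  0.1319 0.2247] tilt z [ 2.7e-03  3.0e-04 -1.0e+00] yaw_y 50.64 j7 0.773
shift [ 0.0003 -0.0022  0.0026] dist 0.003
rotvec [ 0.0017  0.0021 -0.2716]
[ 0.53757477 -1.37749505 -0.12913637] [-0.69443301  0.43238287  0.45922153  1.89746534 -0.24613257  0.86432174
  0.77251679]
```

Now 15.6° more, then measure.

In the tool's units: -0.27 rad / 2.0944 = -0.1289.

Request:
drive_effector([
  [0, 0, 0, 0, 0, -0.043],
  [0, 0, 0, 0, 0, -0.0859],
  [0, 0, 0, 0, 0, -0.1146],
  [0, 0, 0, 0, 0, -0.1289],
  [0, 0, 0, 0, 0, -0.1289],
])

```text
clock: 16.4
tcp_pos: [0.561, 0.132, 0.2246]
orientation: [0.654, 3.07, 0.002]
contact_force: [4.8, 2.5, -8.2]
grip_width: 0.0128
gripper_force: 95.8
```

Request:
drive_effector([
  [0, 0, 0, 0, 0, 0],
  [0, 0, 0, 0, 0, 0],
  [0, 0, 0, 0, 0, 0],
  [0, 0, 0, 0, 0, 0],
])

```text
clock: 16.8
tcp_pos: [0.5611, 0.132, 0.2246]
orientation: [0.655, 3.07, 0.001]
contact_force: [4.6, 2.8, -8.8]
grip_width: 0.0126
gripper_force: 95.7
```

Create ang.py:
```python
from h import *
delta(.5594,.1303,.222,66.2);o=r.get_obs();print(o['moment'])
A={"top":np.array([.5594,.1310]),"side":np.array([.5594,.1284])}
for n in("top","side"):
    p,d=viewer.grab_frame(n);cv2.imwrite(f"pics/{n}9.png",p);np.save(f"pics/{n}9.npy",d);W=cloud(n,p,d)
    jm=((d>0)&(np.hypot(*(W[...,:2]-A[n]).transpose(2,0,1))<.13)&(W[...,2]>.115)&(W[...,2]<.134)&(np.hypot(*(W[...,:2]-A[n]).transpose(2,0,1))>.065)).astype(np.uint8)
    N,l,st,ce=cv2.connectedComponentsWithStats(jm)
    for i in range(1,N):
        if st[i,4]>25:
            Q=W[l==i];q=Q[:,:2].mean(0)-A[n];print(n,ce[i].round(1),st[i,4],q.round(4),"r",np.hypot(*q).round(4),"ang",np.degrees(np.arctan2(q[1],q[0])).round(2),"bgr",np.median(p[l==i],0))
a=cv2.imread("pics/top9.png")[110:270,150:310];b=cv2.imread("pics/side9.png")[110:270,150:310]
cv2.imwrite("pics/c9.png",cv2.resize(np.hstack([a,b]),None,fx=2.5,fy=2.5))
```

```bash
python3 ang.py
```

```text
clock 16.8 tcp [0.5611 0.132  0.2246] tilt z [ 2.8e-03  4.0e-04 -1.0e+00] yaw_y 65.91 j7 1.004
shift [ 0.0008 -0.0022  0.0026] dist 0.004
rotvec [ 0.0014  0.0024 -0.0051]
[ 0.6236886  -1.32621404  0.07820168]
top [244.9 150.4] 168 [ 0.0868 -0.042 ] r 0.0964 ang -25.85 bgr [66. 65. 65.]
top [263.6 179.1] 204 [ 0.0097 -0.0943] r 0.0948 ang -84.1 bgr [ 22.  90. 107.]
top [186.4 183.9] 34 [-0.0086  0.1097] r 0.11 ang 94.48 bgr [117.5 118.5 118.5]
top [248.1 211.1] 206 [-0.0766 -0.0561] r 0.0949 ang -143.75 bgr [118.  119.5 120. ]
side [228.3 163.4] 71 [-0.0167  0.095 ] r 0.0964 ang 99.99 bgr [141. 141. 145.]
side [259.8 166.6] 109 [0.0748 0.0528] r 0.0916 ang 35.23 bgr [ 67. 120.  52.]
side [209.7 176.8] 113 [-0.0877  0.0372] r 0.0953 ang 157.03 bgr [ 40.  43. 146.]
side [271.7 183.4] 124 [ 0.0844 -0.0417] r 0.0941 ang -26.28 bgr [74. 71. 71.]
side [219.6 195. ] 131 [-0.0779 -0.0584] r 0.0973 ang -143.12 bgr [142. 142. 145.]
side [252.  198.4] 143 [ 0.0084 -0.0969] r 0.0973 ang -85.06 bgr [ 41.  98. 118.]
```

View pics/c9.png

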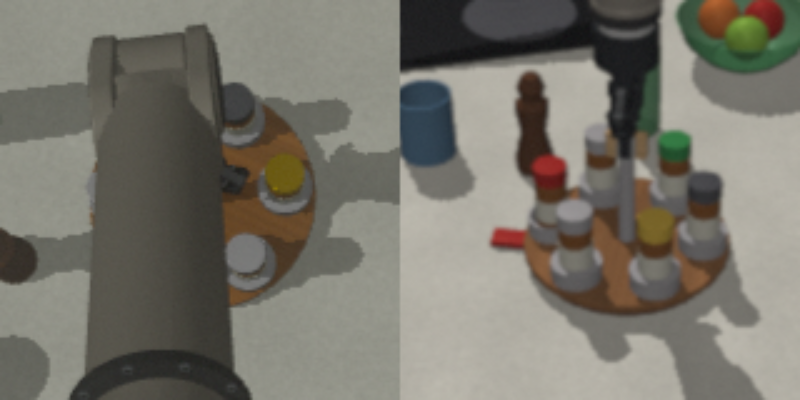

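Side view: the red jar (550,200 in the crop) stands just behind the tab (508,238), in line with it. I'll refine the tab angle by fitting a projected bar model to the first pictures.

Run:
```python
from h import *
from itertools import product
def proj(n,X):
    c=viewer.camera_info(n);Y=X@c["R"].T+c["t"];K=c["camera_matrix"];return (Y[:,:2]/Y[:,2:]*K[0,0]+K[:2,2])
S=8
def hull(m,n,X,val):
    h=cv2.convexHull(((proj(n,X)+.5)*S).astype(np.float32));cv2.fillConvexPoly(m,h.astype(np.int32),val)
t=np.linspace(0,2*np.pi,90)
for n,A in(("top",(.5594,.1310)),("side",(.5594,.1284))):
  for f in("0","9"):
    if n+f=="top9":continue
    p=cv2.imread(f"pics/{n}{f}.png");H,Sa,V=cv2.split(cv2.cvtColor(p,cv2.COLOR_BGR2HSV));m=(((H<10)|(H>170))&(Sa>120)&(V>40)).astype(np.uint8)
    px=proj(n,np.array([[.42,.19,.01]]))[0].astype(int);box=np.zeros_like(m);box[px[1]-30:px[1]+25,px[0]-25:px[0]+25]=1;m*=box
    N,l,st,_=cv2.connectedComponentsWithStats(m);m=(l==1+st[1:,4].argmax()).astype(np.float32);res=[]
    for z0,g in product((0,.004),np.arange(150,164,.25)):
        c,s=np.cos(np.radians(g)),np.sin(np.radians(g));B=np.array([[A[0]+a*c-b*s,A[1]+a*s+b*c,z] for a,b,z in product((.125,.175),(-.015,.015),(z0,z0+.010))])
        D=np.zeros((384*S,512*S),np.uint8);hull(D,n,B,255)
        hull(D,n,np.vstack([np.c_[A[0]+.13*np.cos(t),A[1]+.13*np.sin(t),0*t+z] for z in(.016,.026)]),0)
        D=cv2.resize(D,(512,384),interpolation=cv2.INTER_AREA)/255.
        res.append((round(np.minimum(D,m).sum()/np.maximum(D,m).sum(),3),z0,g))
    print(n,f,m.sum(),sorted(res)[::-1][:5])
```

```text
top 0 162.0 [(np.float64(0.831), 0, np.float64(156.0)), (np.float64(0.831), 0, np.float64(155.75)), (np.float64(0.83), 0.004, np.float64(156.0)), (np.float64(0.829), 0.004, np.float64(156.25)), (np.float64(0.828), 0.004, np.float64(156.5))]
side 0 81.0 [(np.float64(0.725), 0, np.float64(155.0)), (np.float64(0.724), 0, np.float64(155.25)), (np.float64(0.721), 0, np.float64(154.75)), (np.float64(0.717), 0, np.float64(155.5)), (np.float64(0.715), 0, np.float64(156.5))]
side 9 162.0 [(np.float64(0.0), 0.004, np.float64(163.75)), (np.float64(0.0), 0.004, np.float64(163.5)), (np.float64(0.0), 0.004, np.float64(163.25)), (np.float64(0.0), 0.004, np.float64(163.0)), (np.float64(0.0), 0.004, np.float64(162.75))]
```

The tab is at about 155.9° and so is the pocket (measured from the jar positions and the tool's turn). The handle is still gripped, so I'm handing in.

```bash
python3 -c "
from bench import r, viewer
print(r.hand_in())"
```

```text
the job is handed in; nothing more can be done
None
```

The red-capped jar is upright in the carousel's pocket and turned to the red tab, both measuring about 155.9°, and I handed in with the gripper still holding the handle; the system did not report a verdict.

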